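# Line up the longest extension rod with the micrometer socket

## Robot

A 7-joint arm with a two-finger parallel gripper is mounted at the origin on the work surface. World frame = base frame: x ahead of the robot, y to its left, z up, the work surface at z = 0. Lengths are in m, angles in rad, forces in N, time in s.
With the tool pointing down it reaches from about 0.4 to 0.85 m from the base axis. Payload 10.4 kg.
Tool frame: the origin (TCP) lies midway between the tips of the shut fingers; the grasp point (between the pads) lies 19 mm behind it (r.grasp_offset is the distance from the TCP to the grasp point, in m); x points along the fingers, y is the direction in which the jaws open and shut, and the axes are right-handed (so a half turn about x gives the same grasp; the last joint's range is limited). The gripper opens to 87 mm and grips with 3 to 60 N. Pads are 19 mm wide; open, the fingers measure 117 mm over their backs; the gripper's body (75 mm by 190 mm) begins 51 mm behind the grasp point.
Start: joints at [-1.25, 0.332, -0.065, 1.46, 0.022, 1.35, -0.088], TCP at [0.211, 0.588, 0.223] pointing down, gripper open.
Joint ranges: [-2.6, 2.6], [-0.5, 2.12], [-1.47, 1.34], [0.16, 2.42], [-1.27, 4.41], [0.06, 2.06], [-2.6, 2.6]. Speed limits (rad/s): [2.22, 2.22, 2.79, 2.79, 3.14, 3.14, 3.14].

## Interface

Orientations are given as a unit quaternion [x, y, z, w].
In Python, from bench import r, vision, close_job gives the robot as it stands. The module is installed in compiled form; this text tells all that it offers.
- The arm moves only by the shell command python3 -m pendant 'ROWS' [OPENING] [FORCE]. ROWS is text: rows parted by semicolons, each of 6 numbers parted by spaces: the shift along the tool's x, y, z in units of 0.25 m (1.0 is 0.25 m), then the turn, a rotation vector about the tool's x, y, z in units of 1.5 rad (1.0 is 1.5 rad). A call has 1 to 8 rows; each row is the pose to reach, as a shift and turn from the pose commanded when the call began, along the tool's axes at that moment; what a row does not reach only later rows make up. A row lasts 1/10 s, in which the tool goes at most 50 mm and 8.59 degrees, less where a joint would pass 70% of its speed; a pose out of reach is approached as far as the arm can. A call with a number of a shift or a turn outside -1 to 1 is refused whole. A call with a gripper value outside its range is refused whole. OPENING is the gripper command: -1 is shut, 1 is fully open, values between are in proportion, set as the call begins (- or left out, the last holds). The fingers move at their own pace and stop on an object; FORCE is the grip in N (left out, the last holds). Time passes only in rows, so rows that repeat a pose let the fingers close. It gives the time, the measured TCP pose, the force and the opening at its end, in the units of the state.
- r.read_state(): the state, without advancing time (a new reading comes with each control period).
- vision.camera(name): name is "side" or "top" or "wrist"; returns (picture, depth): 400x640x3 uint8, blue, green, red; 400x640 float32, m along the optical axis (not along the pixel's ray), 0 where there is no reading.
- vision.get_calibration(name): a dict with "camera_matrix" (3x3 intrinsics, pixels), "rvec" (rotation vector, rad) and "tvec" (3), from world to camera coordinates, as OpenCV has them. Camera axes: x right, y down, z forward; pixel columns grow to the right and rows downward; lengths in m; the calibration is good to about 2 mm. The wrist camera is an equidistant fisheye: a pixel r from the principal point sees the ray r / f radians off the axis. A picture is of the moment at which its call begins: read the wrist's pose just before it. get_calibration takes no time and is no camera call; for the wrist camera it gives the pose at the moment of the call.
- close_job(): hands the job in, once; it reports no verdict.
The state is a dict: "time": time; "joint_positions": joint angles; "joint_vel": joint speeds; "joint_torque": joint torques, N m; "ee_pos": TCP position; "eef_rot": TCP orientation; "ft_force": force on the tool from outside, world axes, zero at the start; "torque": the same for the moment, N m; "width": finger opening in m.
Only numpy, scipy, OpenCV 4.12 (cv2) and the standard library are available. Lean on these libraries where they do the work, as an engineer would, in place of code of your own. Each camera call takes 0.05 s, during which the arm holds its last target. There are 200 camera calls.

## Task

In the drawer, push the longest of the three extension rods so that it lies flat along the front of the wooden fence, in line with the micrometer head, with its end butted against the head's socket. Only push it along the drawer floor with the fingertips, never lifting it, leave everything else where it lies, and finish clear of it all.

Things in the scene. Friction and masses are not known exactly. Their poses are not given: they have to be found in the camera images.
- drawer: Fixed metal drawer standing on the table, 510 mm (x) by 810 mm (y) outside, with a dark walnut floor 8 mm thick (its top at z = 0.008) and side walls up to 42 mm above the table, the front (robot side) 56 mm. Origin at the table, under its middle.
- cradle: Fixed wooden fence and micrometer cradle. Origin on the drawer floor at the foot of the fence's face (robot side); y runs along the fence to the micrometer head, x into the fence, z up. Fence 13 mm high, x 0 to 14, y -220 to 170 mm. Satin micrometer head, 21 mm diameter, y 190 to 309 mm, lies in two wooden saddles 21 mm high, x -38 to 18 mm. Place and yaw vary.
- socket_face (a point): Centre of the flat round end face (21 mm diameter, black bore mark) of the head's bayonet socket, at x -10, y 190, z 10 mm of the cradle; axes as the cradle's. The face looks along -y, so a rod lying along the fence meets it squarely with its end.
- rod_long: Longest chrome extension rod, loose, 160 mm long, 0.14 to 0.28 kg: round bar 14 mm diameter with a 20 mm square, 16 mm long ferrule at each end, on which it lies without rolling. Ends alike, either may meet the socket. Origin on its underside at mid length, y along it. Starts in front of the fence, up to 0.35 rad out of line, in one of two places (short rod in the other).
- rod_long_mid (a point): Middle of the longest rod, on its axis, 10 mm above its underside.
- rod_mid: Loose extension rod of the same make, 110 mm long, behind the fence; leave it. Origin on its underside at mid length, y along it.
- rod_short: Loose extension rod of the same make, 75 mm long, in front of the fence; leave it. Origin on its underside at mid length, y along it.
- handle: Loose black phenolic handle, 112 mm long, 26 mm thick, lying behind the fence; leave it. Origin on its underside at mid length, y along it.
- collar: Loose worn brass lock collar, a ring 36 mm across and 14 mm high lying flat in front of the rods; leave it. Origin under its centre.
- tray: Loose tin tray 80 by 90 mm, 20 mm high, in front of the micrometer head; leave it. Origin under its centre.
- spacer: Loose green plastic spacer tube standing in the tray, 24 mm in diameter, 40 mm high; leave it. Origin under its centre.

How it is judged:
At the end, for the whole second after the job is handed in: The longest rod lies on the drawer floor along the fence's front face (its middle no more than 4 mm off the touching position, within 0.05 rad of parallel) with its end no more than 4 mm short of the socket face, at rest; no other loose thing has moved 20 mm (x of rod_long_mid in the frame of socket_face between -0.004 and 0.003 m and y of rod_long_mid in the frame of socket_face between -0.084 and -0.077 m and angle between the y axis of rod_long and the y axis of socket_face, either way round below 0.05 rad and height (world z) of rod_long_mid below 0.022 m and linear speed of rod_long below 0.01 m/s and distance of each of rod_mid, rod_short, handle, collar, tray, spacer from where it was at the start of the episode below 0.02 m).
It fails at once if the longest rod is lifted or tipped up (its middle more than 10 mm above its resting height) (height (world z) of rod_long_mid above 0.028 m).
It fails at once if another loose thing (other rods, handle, collar, tray, spacer) is moved more than 20 mm (distance of any of rod_mid, rod_short, handle, collar, tray, spacer from where it was at the start of the episode above 0.02 m).
It also fails if it takes over 58 s, if anything falls off the work surface, if the arm or the gripper's body presses on something with over 40 N, if the wrist force passes 120 N, or if a joint passes its speed limit or range.

## Working session

There is one attempt and no reset: what is moved stays moved. The work goes in short steps, Python scripts to look and compute and a shell command to move; the robot and the scene stay as the last step left them, time stands still between calls to the robot, and variables do not carry over. Pictures are saved under pics/ and viewed, about 8 in all and at most 12, crops included, and the job is handed in when it is done.

```bash
mkdir -p pics
python3 - <<'E'
from bench import r, vision
import cv2,numpy as np
for n in("top","side"):
    p,d=vision.camera(n); cv2.imwrite(f"pics/{n}0.png",p); np.save(f"pics/{n}0.npy",d)
    c=vision.get_calibration(n); R=cv2.Rodrigues(c["rvec"])[0]; print(n,c["camera_matrix"].tolist(),(-R.T@c["tvec"].ravel()).round(3),R.round(2).tolist())
s=r.read_state(); print(s["time"],s["ee_pos"],s["eef_rot"],s["width"],s["ft_force"])
E
```

```text
top [[425.8744498706852, 0.0, 321.72037478607115], [0.0, 425.8744498706852, 200.09687450052428], [0.0, 0.0, 1.0]] [0.384 0.046 0.796] [[-0.08, -1.0, -0.01], [-0.97, 0.08, -0.22], [0.22, -0.01, -0.98]]
side [[396.7074084492624, 0.0, 317.40675657609495], [0.0, 396.7074084492624, 197.74783277510488], [0.0, 0.0, 1.0]] [0.301 0.602 0.408] [[-0.9, -0.44, 0.02], [-0.23, 0.43, -0.87], [0.37, -0.79, -0.49]]
0.1 [0.21053637 0.58809416 0.22184473] [ 0.12047866  0.69674922 -0.12136586  0.69663171] 0.08721443648916943 [ 0.02451457 -0.41156493 -0.51435804]
```

View pics/top0.png

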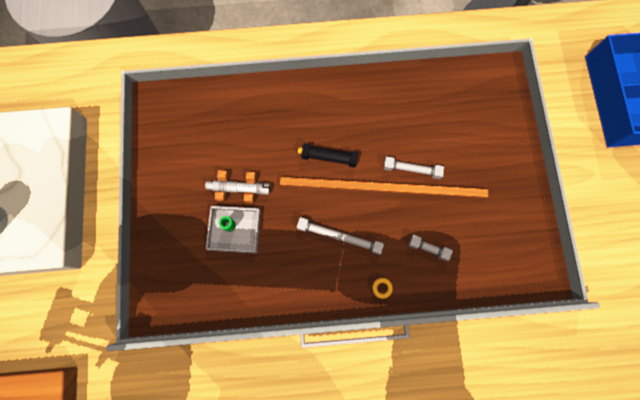

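View pics/side0.png

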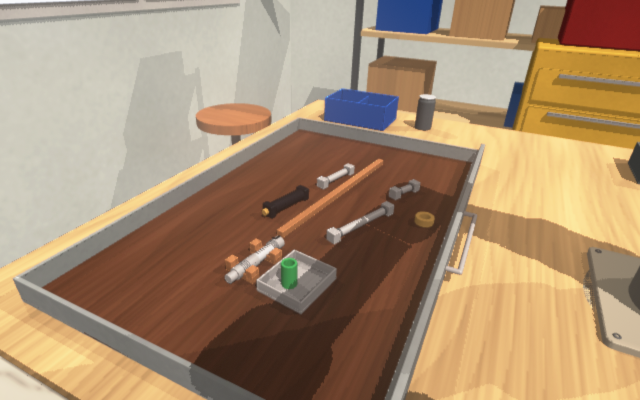

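Top view: the fence runs (281,181) to (488,193), with the head's socket at about (268,188). The long rod runs (300,224) to (380,248), the short rod (414,241) to (448,254), and the tray covers (207..260, 205..254). The collar is at (382,289). The side view agrees, so I'll measure from the top view.

```bash
cat > h.py <<'E'
from bench import r, vision
import cv2,numpy as np
from scipy.spatial.transform import Rotation as Ro
def ray(uv,z,n="top"):
    c=vision.get_calibration(n);R=cv2.Rodrigues(c["rvec"])[0];o=-R.T@c["tvec"].ravel()
    q=cv2.undistortPoints(np.float64(uv).reshape(-1,1,2),c["camera_matrix"],None).reshape(-1,2)
    d=np.c_[q,np.ones(len(q))]@R
    return o+d*((z-o[2])/d[:,2])[:,None]
def world(d,n="top"):
    c=vision.get_calibration(n);R=cv2.Rodrigues(c["rvec"])[0];K=c["camera_matrix"]
    v,u=np.mgrid[:400,:640]
    P=np.dstack([(u-K[0,2])/K[0,0]*d,(v-K[1,2])/K[1,1]*d,d])
    return (P-c["tvec"].ravel())@R
def rect(mask,W,n,zmin=None):
    pass
E
python3 - <<'E'
from h import *
p=cv2.imread("pics/top0.png");d=np.load("pics/top0.npy");W=world(d)
hsv=cv2.cvtColor(p,cv2.COLOR_BGR2HSV)
H,S,V=cv2.split(hsv)
roi=np.zeros((400,640),bool);roi[140:300,150:520]=1
print("floor z",np.median(W[255:265,280:340,2]),"fence z",np.round(np.median(W[186:189,350:400,2],0),4))
def col(name,m):
    n,l,st,ce=cv2.connectedComponentsWithStats(m.astype(np.uint8))
    for i in range(1,n):
        if st[i,4]>40: print(name,st[i],"med xyz",np.median(W[l==i],0).round(4),"pca", [np.round(x,1) for x in cv2.minAreaRect(np.argwhere(l==i)[:,::-1].astype(np.float32))])
    return n,l,st
fm=roi&(S>150)&(V>130)&(H<20)
col("orange",fm)
# fence edges
cols=range(290,482,4); lo=[];hi=[]
for u in cols:
    v=np.where(fm[175:205,u])[0]+175
    lo.append((u,v.max()+.5));hi.append((u,v.min()-.5))
for nm,e,z in(("front foot",lo,.008),("front if top",lo,.021),("rear top",hi,.021)):
    P=ray(e,z); k=np.polyfit(P[:,1],P[:,0],1); print(nm,k.round(4),"rms",np.std(P[:,0]-np.polyval(k,P[:,1])).round(4), "yrange",P[:,1].max(),P[:,1].min())
col("grey",roi&(S<90)&(V>60))
# height mask
col("height",roi&(W[...,2]>.016)&(W[...,2]<.08))
cv2.imwrite("pics/crop1.png",cv2.resize(p[150:270,190:390],None,fx=4,fy=4,interpolation=cv2.INTER_CUBIC))
E
```

```text
floor z 0.006932760689615033 fence z [0.0215 0.0217 0.0182 0.0202 0.0199 0.0213 0.0207 0.0202 0.018  0.0204
 0.0199 0.021  0.0189 0.0203 0.0199 0.0225 0.02   0.0195 0.0198 0.0196
 0.0207 0.0218 0.0204 0.0195 0.0207 0.0197 0.0201 0.0191 0.0185 0.0197
 0.0214 0.0202 0.0202 0.0207 0.0211 0.0213 0.0203 0.0197 0.0202 0.0206
 0.0192 0.0196 0.0198 0.0219 0.02   0.0198 0.0185 0.0197 0.0203 0.0199]
orange [ 150  140  370   51 8662] med xyz [0.6443 0.0964 0.007 ] pca [array([334.5, 165. ]), array([ 50., 369.]), np.float64(90.0)]
orange [304 140  25   3  43] med xyz [0.6801 0.0341 0.0068] pca [array([316., 141.]), array([ 2., 24.]), np.float64(90.0)]
orange [216 169  11  12 107] med xyz [0.6204 0.2201 0.0259] pca [array([221. , 174.5]), array([11., 10.]), np.float64(90.0)]
orange [245 171  10  12 107] med xyz [0.6115 0.1666 0.0256] pca [array([249.5, 176.5]), array([11.,  9.]), np.float64(90.0)]
orange [ 270  176  219   22 2210] med xyz [ 0.5753 -0.0562  0.0193] pca [array([379. , 186.5]), array([218. ,  20.1]), np.float64(0.3)]
orange [389 178  32   4  77] med xyz [ 0.5862 -0.1241  0.0073] pca
[... 3086 characters left out ...]
array([383.5, 187.2]), array([207.7,   7.9]), np.float64(3.4)]
height [206 207  54  46 444] med xyz [0.5177 0.2076 0.0257] pca [array([232.3, 229.4]), array([51.1, 44. ]), np.float64(3.6)]
height [218 216  18  16 178] med xyz [0.5241 0.2097 0.0443] pca [array([226.5, 223.5]), array([17.4, 13. ]), np.float64(26.6)]
height [297 218  87  37 741] med xyz [0.486  0.0078 0.0235] pca [array([339.6, 236. ]), array([87.9, 11.7]), np.float64(17.2)]
height [409 235  43  26 426] med xyz [ 0.45   -0.1533  0.0252] pca [array([430. , 247.9]), array([43.4, 11.9]), np.float64(21.5)]
height [372 279  20  20 229] med xyz [ 0.3869 -0.0579  0.0208] pca [array([381.5, 288.5]), array([19., 19.]), np.float64(90.0)]
```

View pics/crop1.png

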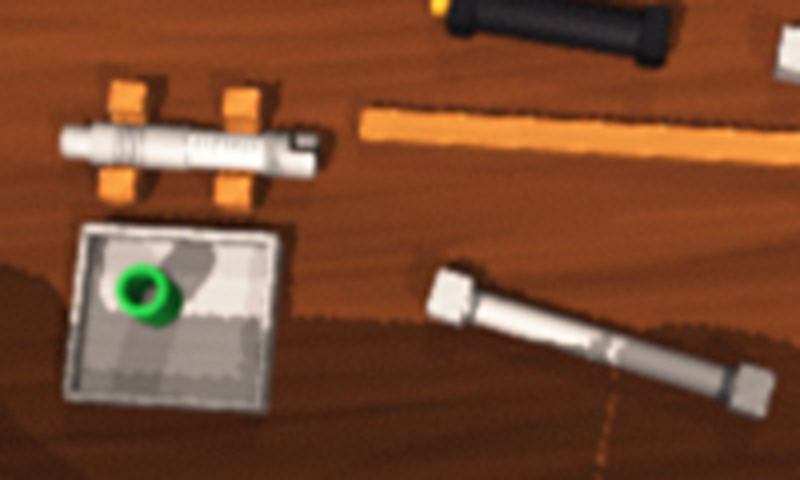

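The crop shows a clean view of the rod, head and socket. The socket's right end is at about (318,150)/4 in the crop, and the tray is well clear of the fence line. Next I'll fit world-plane rectangles.

```bash
cat >> h.py <<'E'
def comps(p,d):
    """height mask components inside drawer -> label image"""
    W=world(d); roi=np.zeros((400,640),bool);roi[140:300,150:520]=1
    S=cv2.cvtColor(p,cv2.COLOR_BGR2HSV)[...,1]
    m=roi&((W[...,2]>.0145)&(W[...,2]<.08))
    return W,m,S
def fit(pts):
    (c,s,_)=R_=cv2.minAreaRect((pts[:,:2]*1000).astype(np.float32)); b=cv2.boxPoints(R_)
    e=[b[1]-b[0],b[2]-b[1]]; l=max(e,key=np.linalg.norm); 
    l=l*np.sign(l[1]); return np.array(c)/1000,sorted(s),np.arctan2(-l[0],l[1])
def edges(m,z,c,yaw):
    """pts on plane z -> local coords"""
    P=ray(np.argwhere(m)[:,::-1],z)[:,:2]-c; C=np.array([[np.cos(yaw),np.sin(yaw)],[-np.sin(yaw),np.cos(yaw)]])
    return P@C.T
E
cat > meas.py <<'E'
from h import *
import sys
def run(p,d):
    W,m,S=comps(p,d); H,S,V=cv2.split(cv2.cvtColor(p,cv2.COLOR_BGR2HSV))
    n,l,st,_=cv2.connectedComponentsWithStats(m.astype(np.uint8))
    out={}
    for i in range(1,n):
        if st[i,4]<150: continue
        mm=l==i; z=np.percentile(W[mm][:,2],90)
        P=ray(np.argwhere(mm)[:,::-1],z); c,s,y=fit(P); print(st[i,:4],"z%.3f"%z,"c",c.round(4),"size",np.round(s,1),"yaw %.4f"%y)
if __name__=="__main__": run(cv2.imread("pics/top0.png"),np.load("pics/top0.npy"))
E
python3 - <<'E'
from h import *; import meas
p=cv2.imread("pics/top0.png");d=np.load("pics/top0.npy"); meas.run(p,d)
s=r.read_state();M=Ro.from_quat(s["eef_rot"]).as_matrix();print("tool axes cols\n",M.round(4))
# front edge of fence top per column from V/S profile
H,S,V=cv2.split(cv2.cvtColor(p,cv2.COLOR_BGR2HSV))
W=world(d)
for u in (300,350,400,450): print(u,[(v,int(V[v,u]),round(float(W[v,u,2])*1000)) for v in range(176,200)])
# socket end along head row
print([(u,int(V[190,u]),int(S[190,u])) for u in range(255,285)])
print([(u,int(V[192,u]),int(S[192,u])) for u in range(255,285)])
E
```

```text
[298 144  60  23] z0.033 c [0.6403 0.0177] size [ 30.1 111.8] yaw -0.2509
[384 157  60  22] z0.028 c [ 0.6024 -0.1413] size [ 24.2 110.6] yaw -0.2638
[205 171  65  32] z0.028 c [0.5943 0.1904] size [ 58.  119.5] yaw -0.1263
[280 178 208  20] z0.022 c [ 0.5711 -0.0814] size [ 15.7 388.3] yaw -0.1466
[206 207  54  46] z0.028 c [0.5147 0.2015] size [80.6 91.6] yaw -0.1425
[218 216  18  16] z0.051 c [0.5218 0.2069] size [22.8 32.6] yaw -0.5419
[297 218  87  37] z0.027 c [0.4861 0.0088] size [ 21.2 159.2] yaw -0.3887
[409 235  43  26] z0.028 c [ 0.4504 -0.1513] size [22.  76.5] yaw -0.4692
[372 279  20  20] z0.023 c [ 0.3868 -0.0573] size [33.3 33.8] yaw -0.1101
tool axes cols
 [[-4.000e-04  3.370e-01  9.415e-01]
 [-1.200e-03  9.415e-01 -3.370e-01]
 [-1.000e+00 -1.300e-03  1.000e-04]]
300 [(176, 124, 6), (177, 124, 6), (178, 195, 7), (179, 244, 20), (180, 245, 21), (181, 242, 18), (182, 238, 20), (183, 238, 20), (184, 244, 20), (185, 235, 20), (186, 167, 17), (187, 133, 8), (188, 134, 5), (189, 134, 5), (190, 132, 7), (191, 131, 5), (192, 128, 6), (193, 129, 5), (194, 130, 8), (195, 130, 
[... 1472 characters left out ...]
, (273, 126, 198), (274, 135, 193), (275, 138, 194), (276, 137, 192), (277, 137, 194), (278, 135, 198), (279, 130, 196), (280, 130, 184), (281, 129, 194), (282, 130, 192), (283, 130, 196), (284, 130, 194)]
[(255, 188, 35), (256, 173, 34), (257, 157, 28), (258, 158, 26), (259, 172, 31), (260, 185, 33), (261, 207, 33), (262, 218, 34), (263, 224, 34), (264, 227, 34), (265, 229, 30), (266, 237, 29), (267, 233, 30), (268, 157, 36), (269, 98, 112), (270, 99, 193), (271, 111, 193), (272, 130, 190), (273, 137, 195), (274, 137, 192), (275, 138, 196), (276, 136, 193), (277, 137, 194), (278, 138, 194), (279, 134, 196), (280, 132, 195), (281, 136, 189), (282, 133, 199), (283, 132, 193), (284, 134, 194)]
```

```bash
python3 -m pendant '0 -0.1 0.1 0 0 0; 0 -0.25 0.24 0 0 0; 0 -0.4 0.38 0 0 0; 0 -0.55 0.52 0 0 0; 0 -0.7 0.66 0 0 0; 0 -0.82 0.78 0 0 0; 0 -0.9 0.85 0 0 0; 0 -0.9 0.85 0 0 0' 1
python3 - <<'E'
from h import *
f=ray([(300,186.3),(350,189.3),(400,192.3),(450,195.2)],.008)
t=ray([(300,177.9),(350,180.9),(400,183.8),(450,186.8)],.021)
kf=np.polyfit(f[:,1],f[:,0],1);kt=np.polyfit(t[:,1],t[:,0],1);print("foot",kf,"rear",kt,np.arctan(kf[0]),"thick",(kt[1]-kf[1])*np.cos(np.arctan(kf[0])))
e=ray([(280,182.5),(488,193)],.021);s=ray([(268.7,190)],.024)
print("fence ends",e,"socket",s)
t=0.1466;y=np.array([np.sin(t),np.cos(t)]);x=np.array([np.cos(t),-np.sin(t)])
P0=f.mean(0)[:2]
for n,q in(("e0",e[0]),("e1",e[1]),("sock",s[0]),("rod",np.array([.4861,.0088,0])),("tray",np.array([.5147,.2015,0]))): print(n,"x",(q[:2]-P0)@x,"y",(q[:2])@y)
print("foot x proj",P0@x,(f[:,:2]@x))
E
```

```text
time: 0.9
ee_pos: [0.3367, 0.3014, 0.2226]
eef_rot: [0.123, 0.696, -0.123, 0.696]
ft_force: [-0.3, 0.6, -1.0]
width: 0.0869
foot [0.14794901 0.57888746] rear [0.14812484 0.59205981] 0.1468834840690257 thick 0.013030514626478128
fence ends [[ 0.59704743  0.11039076  0.021     ]
 [ 0.54350297 -0.27561419  0.021     ]] socket [[0.58356414 0.13210217 0.024     ]]
e0 x 0.0018591565477239086 y 0.19642061770897806
e1 x 0.005274889710907581 y -0.19326535450476334
sock x -0.014651006958011517 y 0.21592957014993758
rod x -0.09305827417042345 y 0.0797128843362925
tray x -0.09291379335309033 y 0.2745236364145426
foot x proj 0.5726586349613519 [0.57273824 0.57265236 0.57256686 0.57267708]
```

```bash
python3 -m pendant '0.05 -0.12 0.11 0 0 0; 0.1 -0.27 0.25 0 0 0; 0.2 -0.42 0.39 0 0 0; 0.3 -0.57 0.53 0 0 0; 0.4 -0.72 0.67 0 0 0; 0.45 -0.84 0.78 0 0 0; 0.45 -0.9 0.83 0 0 0; 0.45 -0.9 0.83 0 0 0' 1
cat > st.py <<'E'
from h import *
s=r.read_state();M=Ro.from_quat(s["eef_rot"]).as_matrix();t=.147
X=np.array([np.cos(t),-np.sin(t)]);Y=np.array([np.sin(t),np.cos(t)]);e=s["ee_pos"]
print("t",np.round(s["time"],2),"ee",e.round(4),"X %.4f Y %.4f yaw %.4f"%(e[:2]@X,e[:2]@Y,np.arctan2(M[0,1],M[1,1])),"F",s["ft_force"].round(1),"tilt",M[:,0].round(3),"w",round(float(s["width"]),4))
E
python3 st.py
```

```text
time: 1.7
ee_pos: [0.4549, 0.0193, 0.109]
eef_rot: [0.122, 0.697, -0.124, 0.696]
ft_force: [-0.9, 1.0, 0.3]
width: 0.0868
t 1.7 ee [0.4549 0.0193 0.109 ] X 0.4472 Y 0.0857 yaw 0.3493 F [-0.9  1.   0.3] tilt [-0.001 -0.002 -1.   ] w 0.0868
```

```bash
python3 -m pendant '0.1 0 0 0.02 0 0; 0.2 0 0 0.027 0 0; 0.28 0 0 0.027 0 0; 0.33 0 0 0.027 0 0; 0.36 0 0 0.027 0 0; 0.376 0 0 0.027 0 0; 0.376 0 0 0.027 0 0' 1
python3 - <<'E'
import st
from h import *
p,d=vision.camera("top");cv2.imwrite("pics/top1.png",cv2.resize(p[130:310,190:490],None,fx=2.6,fy=2.6))
E
```

```text
time: 2.4
ee_pos: [0.4546, 0.0235, 0.0161]
eef_rot: [0.135, 0.694, -0.135, 0.694]
ft_force: [-0.1, -0.1, 0.5]
width: 0.0872
t 2.4 ee [0.4546 0.0235 0.0161] X 0.4462 Y 0.0898 yaw 0.3840 F [-0.1 -0.1  0.5] tilt [ 0.  0. -1.] w 0.0872
```

View pics/top1.png

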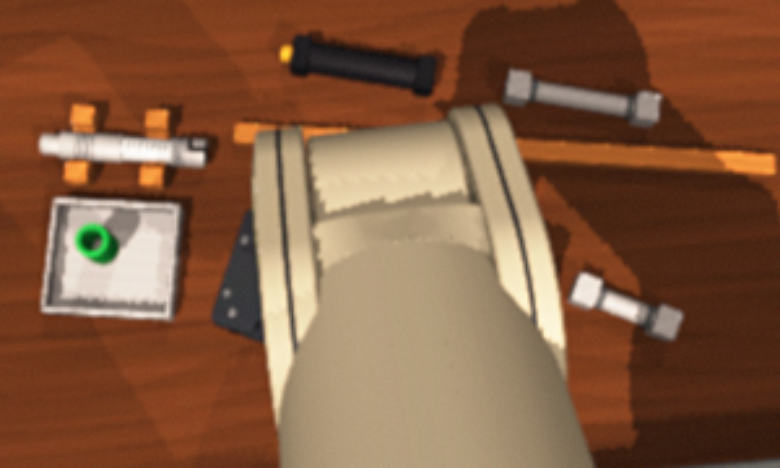

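The arm hides the rod. The tips are behind its bar as computed, and nothing else is touched. I'll lower them a little, then push it toward the fence while turning to the fence's yaw.

```bash
python3 -m pendant '0.016 0.007 0.03 0 0 0; 0.016 0.014 0.06 0 0 0; 0.016 0.021 0.09 -0.02 0 0; 0.016 0.028 0.12 -0.05 0 0; 0.016 0.035 0.15 -0.08 0 0; 0.016 0.042 0.18 -0.11 0 0; 0.016 0.049 0.21 -0.14 0 0; 0.016 0.056 0.233 -0.158 0 0' 1; python3 st.py
```

```text
time: 3.25
ee_pos: [0.5146, 0.0141, 0.0122]
eef_rot: [0.052, 0.705, -0.052, 0.705]
ft_force: [-1.7, 0.2, 0.9]
width: 0.0872
t 3.25 ee [0.5146 0.0141 0.0122] X 0.5070 Y 0.0893 yaw 0.1459 F [-1.7  0.2  0.9] tilt [ 0.  0. -1.] w 0.0872
```

```bash
python3 -m pendant '0 0 0.024 0 0 0; 0 0 0.048 0 0 0; 0 0 0.072 0 0 0; 0 0 0.096 0 0 0; 0 0 0.112 0 0 0; 0 0 0.128 0 0 0; 0 0 0.136 0 0 0; 0 0 0.136 0 0 0' 1; python3 st.py
```

```text
time: 4.05
ee_pos: [0.5476, 0.0093, 0.012]
eef_rot: [0.052, 0.705, -0.052, 0.705]
ft_force: [-0.3, 0.5, -0.3]
width: 0.0871
t 4.05 ee [0.5476 0.0093 0.012 ] X 0.5404 Y 0.0894 yaw 0.1474 F [-0.3  0.5 -0.3] tilt [ 0. -0. -1.] w 0.0871
```

```bash
python3 -m pendant '0 0 0.008 0 0 0; 0 0 0.016 0 0 0; 0 0 0.02 0 0 0; 0 0 0.024 0 0 0;0 0 0.024 0 0 0' 1; python3 st.py;  python3 -m pendant '0 0 0.004 0 0 0; 0 0 0.008 0 0 0; 0 0 0.012 0 0 0; 0 0 0.012 0 0 0' 1; python3 st.py
```

```text
time: 4.55
ee_pos: [0.5524, 0.0086, 0.0119]
eef_rot: [0.052, 0.706, -0.052, 0.705]
ft_force: [-6.6, 0.4, 3.9]
width: 0.0869
t 4.55 ee [0.5524 0.0086 0.0119] X 0.5452 Y 0.0895 yaw 0.1472 F [-6.6  0.4  3.9] tilt [-0.002  0.    -1.   ] w 0.0869
time: 4.95
ee_pos: [0.5527, 0.0086, 0.0115]
eef_rot: [0.052, 0.708, -0.052, 0.703]
ft_force: [-17.7, 2.8, 13.6]
width: 0.0873
t 4.95 ee [0.5527 0.0086 0.0115] X 0.5455 Y 0.0895 yaw 0.1470 F [-17.7   2.8  13.6] tilt [-0.007  0.001 -1.   ] w 0.0873
```

Contact with the fence came at X = 0.5455, as predicted. I'll back off, lift, shift toward the rear end with the fingers shut, and look.

```bash
python3 -m pendant '0 0 -0.04 0 0 0; 0 0 -0.12 0 0 0; -0.1 0 -0.16 0 0 0; -0.25 0 -0.16 0 0 0; -0.4 -0.12 -0.12 0 0 0; -0.4 -0.28 -0.05 0 0 0; -0.4 -0.44 0 0 0 0; -0.4 -0.46 0 0 0 0' -1 20
python3 - <<'E'
import st
from h import *
p,d=vision.camera("top");q,_=vision.camera("side")
cv2.imwrite("pics/top2f.png",p);cv2.imwrite("pics/side2f.png",q)
a=cv2.resize(p[140:310,190:490],(600,340));b=cv2.resize(q[140:320,200:460],(600,415))[:255]
cv2.imwrite("pics/both2.png",np.vstack([a,b]))
E
```

```text
time: 5.75
ee_pos: [0.5397, -0.1118, 0.1129]
eef_rot: [0.053, 0.704, -0.055, 0.706]
ft_force: [-0.6, 0.6, 0.1]
width: 0.0312
t 5.75 ee [ 0.5397 -0.1118  0.1129] X 0.5502 Y -0.0316 yaw 0.1539 F [-0.6  0.6  0.1] tilt [ 0.003 -0.003 -1.   ] w 0.0312
```

View pics/both2.png

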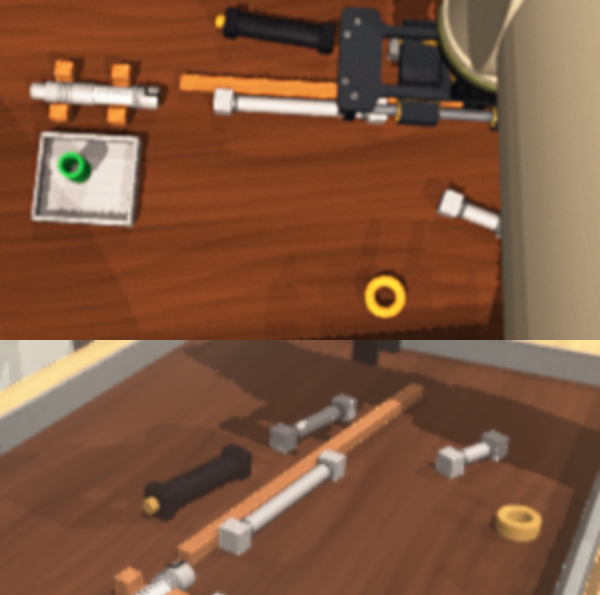

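The rod lies against the fence. Its left ferrule end is at about (297,190) in the full top image, its far ferrule is clear in the side view, and nothing else has moved.

```bash
python3 - <<'E'
from h import *
t=.147;X=np.array([np.cos(t),-np.sin(t)]);Y=np.array([np.sin(t),np.cos(t)])
p=cv2.imread("pics/top2f.png");S=cv2.cvtColor(p,cv2.COLOR_BGR2HSV)
for v in(188,190,192): print(v,[(u,int(S[v,u,1])) for u in range(292,302)])
a=ray([(296.8,190.5)],.028)[0,:2];print("left end X,Y",a@X,a@Y)
# side: upper far ferrule corner pixels
sc=600/260
for nm,uv in(("near end top",(222,522)),("far end top",(343,452))):
    q=ray([(200+uv[0]/sc,140+(uv[1]-340)/sc)],.028,"side")[0,:2];print(nm,q@X,q@Y)
E
python3 -m pendant '0 0 0 0 0 0; 0 0 0 0 0 0; 0 0 0 0 0 0' -1; python3 st.py
```

```text
188 [(292, 189), (293, 191), (294, 198), (295, 207), (296, 129), (297, 54), (298, 28), (299, 21), (300, 21), (301, 23)]
190 [(292, 192), (293, 190), (294, 204), (295, 211), (296, 86), (297, 25), (298, 16), (299, 19), (300, 20), (301, 18)]
192 [(292, 192), (293, 190), (294, 203), (295, 214), (296, 91), (297, 31), (298, 16), (299, 16), (300, 18), (301, 20)]
left end X,Y 0.5592115984291344 0.1633313650962948
near end top 0.5722798552540355 0.16035493215878993
far end top 0.5562177258531065 0.003217244719330506
time: 6.15
ee_pos: [0.5394, -0.1044, 0.1119]
eef_rot: [0.052, 0.705, -0.051, 0.705]
ft_force: [0.3, 0.6, -0.2]
width: 0.003
t 6.15 ee [ 0.5394 -0.1044  0.1119] X 0.5489 Y -0.0242 yaw 0.1454 F [ 0.3  0.6 -0.2] tilt [ 0.  0. -1.] w 0.003
```

```bash
python3 -m pendant '0.05 -0.035 0.044 0 0 0; 0.15 -0.035 0.044 0 0 0; 0.24 -0.035 0.044 0 0 0; 0.31 -0.035 0.044 0 0 0; 0.36 -0.035 0.044 0 0 0; 0.385 -0.035 0.044 0 0 0; 0.396 -0.035 0.044 0 0 0; 0.396 -0.035 0.044 0 0 0' -1; python3 st.py
```

```text
time: 6.95
ee_pos: [0.5492, -0.1159, 0.0133]
eef_rot: [0.052, 0.705, -0.052, 0.705]
ft_force: [-0.2, -0.2, -0.1]
width: 0.0002
t 6.95 ee [ 0.5492 -0.1159  0.0133] X 0.5602 Y -0.0342 yaw 0.1472 F [-0.2 -0.2 -0.1] tilt [ 0.  0. -1.] w 0.0002
```

```bash
python3 -m pendant '0 0.03 0 0 0 0; 0 0.06 0 0 0 0; 0 0.09 0 0 0 0; 0 0.12 0 0 0 0; 0 0.15 0 0 0 0; 0 0.18 0 0 0 0; 0 0.21 0 0 0 0; 0 0.23 0 0 0 0' -1; python3 st.py
python3 -m pendant '0 0.01 0 0 0 0; 0 0.02 0 0 0 0; 0 0.03 0 0 0 0; 0 0.04 0 0 0 0; 0 0.04 0 0 0 0' -1; python3 st.py
```

```text
time: 7.75
ee_pos: [0.5575, -0.0583, 0.013]
eef_rot: [0.052, 0.705, -0.052, 0.705]
ft_force: [0.4, -1.1, 0.8]
width: 0.0004
t 7.75 ee [ 0.5575 -0.0583  0.013 ] X 0.5600 Y 0.0240 yaw 0.1469 F [ 0.4 -1.1  0.8] tilt [ 0.  0. -1.] w 0.0004
time: 8.25
ee_pos: [0.5588, -0.0487, 0.013]
eef_rot: [0.052, 0.705, -0.052, 0.705]
ft_force: [0.4, -0.4, 0.1]
width: 0.0005
t 8.25 ee [ 0.5588 -0.0487  0.013 ] X 0.5600 Y 0.0336 yaw 0.1470 F [ 0.4 -0.4  0.1] tilt [-0.  0. -1.] w 0.0005
```

```bash
for i in 1; do python3 -m pendant '0 0.006 0 0 0 0; 0 0.012 0 0 0 0; 0 0.018 0 0 0 0; 0 0.024 0 0 0 0; 0 0.024 0 0 0 0' -1 >/dev/null; python3 st.py; python3 -m pendant '0 0.004 0 0 0 0; 0 0.008 0 0 0 0; 0 0.008 0 0 0 0' -1 >/dev/null; python3 st.py; done
python3 - <<'E'
from h import *
q,_=vision.camera("side");cv2.imwrite("pics/side3.png",cv2.resize(q[150:300,200:420],(800,545),interpolation=cv2.INTER_CUBIC))
E
```

```text
t 8.75 ee [ 0.5597 -0.0428  0.013 ] X 0.5599 Y 0.0397 yaw 0.1468 F [-0.2  0.3 -0.7] tilt [-0.  0. -1.] w 0.0003
t 9.05 ee [ 0.56   -0.0411  0.013 ] X 0.5600 Y 0.0414 yaw 0.1471 F [ 0.6 -0.4  1. ] tilt [-0.  0. -1.] w 0.0005
```

View pics/side3.png

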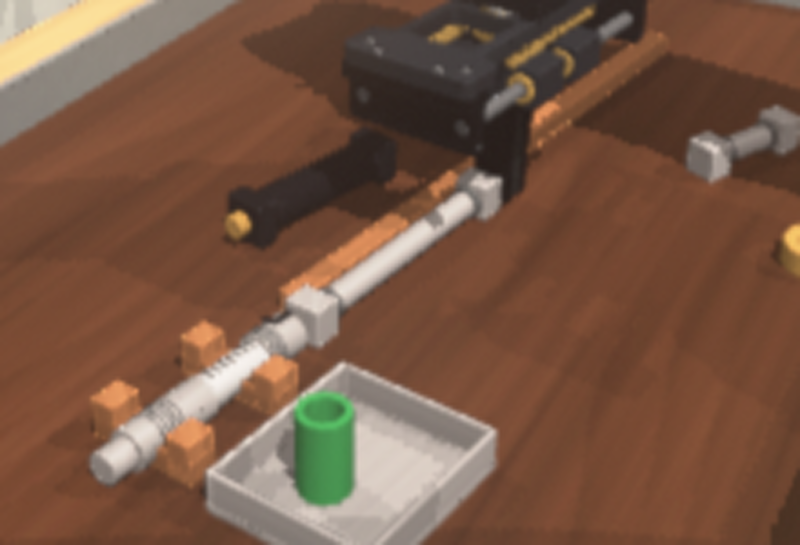

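The rod is in line with the head and nearly at the socket. I'll creep on until contact.

```bash
for i in 1; do python3 -m pendant '0 0.004 0 0 0 0; 0 0.008 0 0 0 0; 0 0.008 0 0 0 0' -1 >/dev/null; python3 st.py; python3 -m pendant '0 0.004 0 0 0 0; 0 0.008 0 0 0 0; 0 0.008 0 0 0 0' -1 >/dev/null; python3 st.py; done
```

```text
t 9.4 ee [ 0.5603 -0.0392  0.013 ] X 0.5600 Y 0.0433 yaw 0.1471 F [-0.2 -0.2 -0.1] tilt [ 0.  0. -1.] w 0.0002
t 9.7 ee [ 0.5606 -0.0371  0.013 ] X 0.5600 Y 0.0454 yaw 0.1470 F [ 0.9 -0.9 -0.2] tilt [ 0.  0. -1.] w 0.0006
```

```bash
for i in 1; do python3 -m pendant '0 0.004 0 0 0 0; 0 0.008 0 0 0 0; 0 0.008 0 0 0 0' -1 >/dev/null; python3 st.py; done
python3 - <<'E'
from h import *
p,_=vision.camera("top");cv2.imwrite("pics/top4.png",p)
cv2.imwrite("pics/top4c.png",cv2.resize(p[160:220,195:315],(800,400),interpolation=cv2.INTER_CUBIC))
E
```

```text
t 10.0 ee [ 0.5609 -0.0351  0.013 ] X 0.5600 Y 0.0474 yaw 0.1471 F [-0.1 -0.8 -0.3] tilt [ 0.  0. -1.] w 0.0004
```

View pics/top4c.png

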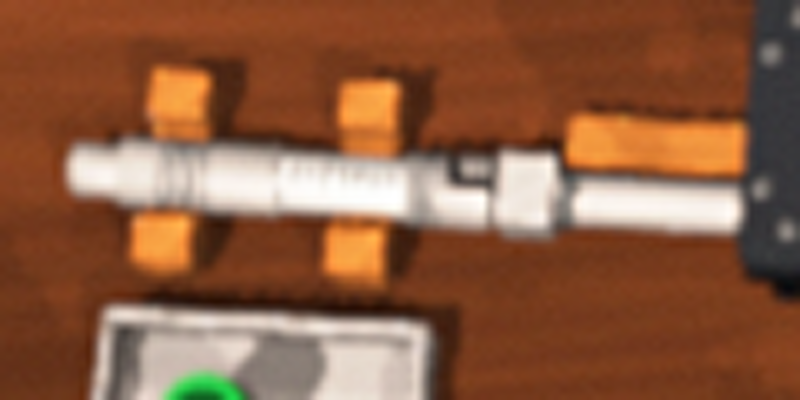

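The ferrule's end is at about x=495 in the crop, practically at the socket. No force is building yet, so I'll keep creeping.

```bash
python3 -m pendant '0 0.002 0 0 0 0; 0 0.004 0 0 0 0; 0 0.004 0 0 0 0' -1 >/dev/null; python3 st.py;python3 -m pendant '0 0.002 0 0 0 0; 0 0.004 0 0 0 0; 0 0.004 0 0 0 0' -1 >/dev/null; python3 st.py; python3 -m pendant '0 0.002 0 0 0 0; 0 0.004 0 0 0 0; 0 0.004 0 0 0 0' -1 >/dev/null; python3 st.py
```

```text
t 10.35 ee [ 0.561  -0.0343  0.013 ] X 0.5600 Y 0.0482 yaw 0.1473 F [ 0.7 -0.6  1. ] tilt [-0.  0. -1.] w 0.0002
t 10.65 ee [ 0.5611 -0.0335  0.013 ] X 0.5600 Y 0.0491 yaw 0.1474 F [ 0.1 -1.1  1.2] tilt [-0. -0. -1.] w 0.0006
t 10.95 ee [ 0.5612 -0.0334  0.0131] X 0.5600 Y 0.0491 yaw 0.1482 F [-1.  -4.   1.2] tilt [-0.    -0.001 -1.   ] w 0.0008
```

Contact: motion has stopped and the force is 4 N. I'll back off, lift clear and check.

```bash
python3 -m pendant '0 -0.02 0 0 0 0; 0 -0.06 0 0 0 0; -0.05 -0.1 0 0 0 0; -0.15 -0.12 0 0 0 0; -0.3 -0.14 0 0 0 0; -0.45 -0.2 0 0 0 0; -0.6 -0.35 0 0 0 0; -0.65 -0.5 0 0 0 0' -1; python3 -m pendant '0 -0.15 0 0 0 0; 0 -0.3 0 0 0 0; 0 -0.45 0 0 0 0; 0 -0.5 0 0 0 0; 0 -0.5 0 0 0 0;0 -0.5 0 0 0 0' -1
python3 - <<'E'
import st,meas
from h import *
p,d=vision.camera("top");q,_=vision.camera("side");meas.run(p,d)
a=cv2.resize(p[140:310,190:490],(600,340));b=cv2.resize(q[150:300,200:420],(600,409))[:255]
cv2.imwrite("pics/both5.png",np.vstack([a,b]));cv2.imwrite("pics/top5.png",p)
E
```

```text
time: 11.75
ee_pos: [0.5441, -0.1573, 0.1801]
eef_rot: [0.052, 0.703, -0.051, 0.707]
ft_force: [1.1, -1.3, -0.1]
width: 0.0009
time: 12.35
ee_pos: [0.5249, -0.2787, 0.1757]
eef_rot: [0.052, 0.705, -0.052, 0.705]
ft_force: [0.6, 1.6, -0.1]
width: 0.0006
t 12.35 ee [ 0.5249 -0.2787  0.1757] X 0.5601 Y -0.1988 yaw 0.1468 F [ 0.6  1.6 -0.1] tilt [ 0.     0.001 -1.   ] w 0.0006
[298 144  60  23] z0.033 c [0.64   0.0178] size [ 30.4 111.8] yaw -0.2488
[384 157  60  22] z0.028 c [ 0.6028 -0.1414] size [ 23.6 110.6] yaw -0.2638
[205 171 283  32] z0.027 c [ 0.5622 -0.009 ] size [ 58.  524.3] yaw -0.1572
[206 207  54  46] z0.028 c [0.5148 0.2016] size [80.6 91.7] yaw -0.1419
[218 216  18  16] z0.051 c [0.522  0.2073] size [22.8 31.8] yaw -0.5449
[408 235  44  26] z0.028 c [ 0.4505 -0.1513] size [22.  76.5] yaw -0.4692
[372 279  20  20] z0.022 c [ 0.3867 -0.0574] size [33.1 34. ] yaw -0.0846
```

View pics/both5.png

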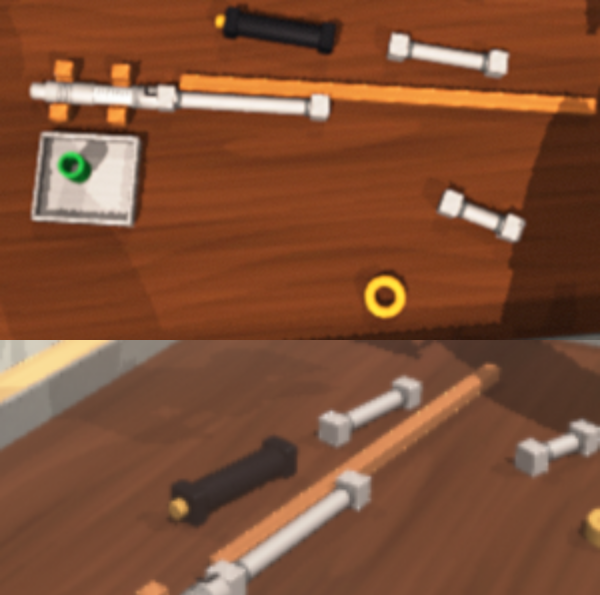

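Everything else is unmoved. The rod spans about (158..329, 97..107) in the upper panel, flush with the fence. One numeric check on the rod itself follows.

Run:
```python
from h import *
t=.147;X=np.array([np.cos(t),-np.sin(t)]);Y=np.array([np.sin(t),np.cos(t)])
p=cv2.imread("pics/top5.png");S=cv2.cvtColor(p,cv2.COLOR_BGR2HSV);m=(S[...,1]<100)&(S[...,2]>90)
print("right end u",[(u,int(S[193,u,1])) for u in range(350,360)])
print("left",[(u,int(S[189,u,2])) for u in range(262,282)])
m2=m.copy();m2[:,:280]=0;m2[:,345:]=0;m2[:184]=0;m2[200:]=0
b=np.argwhere(m2)[:,::-1]; P=ray(b,.022)[:,:2]; k=np.polyfit(P@Y,P@X,1);print("bar slope rel fence",k[0],"X at mid",np.polyval(k,.136))
v=np.where(m[180:205,354-4])[0]+180; print("ferrule rows",v)
e=ray([(354.8,193)],.028)[0,:2];print("right end X,Y",e@X,e@Y,"-> mid Y rel socket",e@Y+.08-.216)
```

```text
right end u [(350, 18), (351, 18), (352, 17), (353, 21), (354, 41), (355, 132), (356, 202), (357, 193), (358, 191), (359, 196)]
left [(262, 249), (263, 249), (264, 251), (265, 252), (266, 253), (267, 249), (268, 229), (269, 232), (270, 239), (271, 241), (272, 241), (273, 240), (274, 240), (275, 237), (276, 230), (277, 241), (278, 195), (279, 131), (280, 155), (281, 240)]
bar slope rel fence -0.00016951780057719194 X at mid 0.5609426279950458
ferrule rows [187 188 189 190 191 192 193 194 195 196 197 198 199 200]
right end X,Y 0.5610451428507027 0.055607397449851395 -> mid Y rel socket -0.0803926025501486
```

```bash
python3 -c "
from bench import close_job
print(close_job())"
```

```text
the job is handed in; nothing more can be done
None
```

The longest rod now lies flush along the front of the fence with its end butted against the head's socket, and I handed the job in. It took about 12.5 s of the 58 s allowed. I pushed it flat against the fence with the two open fingertips, then slid it along by its rear end with the fingers shut. It stopped against the socket at about 4 N, and I then backed off and lifted clear.

**Last checks, from the top camera:**
- **Parallel:** the rod is within about 0.001 rad of the fence line.
- **Against the fence:** its axis measures 1.8 mm short of the ideal touching line. That is within the 4 mm tolerance and about the size of the calibration error. The largest force pressing it on the fence was about 18 N.
- **At the socket:** its middle is 80.4 mm from the socket face, against 80 mm when touching.
- **Other things:** the other rods, handle, collar, tray and spacer all measure within 1 mm of where they started.

**Disagreements:**
- Contact with the socket came about 8 mm further on in tool position than I predicted, because the shut fingers are thinner than I assumed. The force rise and the picture both confirm contact.
- The side-camera estimate of the rod's position, taken before the end push, was up to about 13 mm off the top camera's across the fence. I relied on the top camera.

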